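# Sort the monitoring samples onto their colour-matched holders

### The arm

A 6-joint arm with a two-finger parallel gripper is mounted at the origin on the work surface. World frame = base frame: x ahead of the robot, y to its left, z up, the work surface at z = 0. Lengths are in mm, angles in degrees, forces in N, time in s.
With the tool pointing down it reaches from about 275 to 975 mm from the base axis. Payload 8.4 kg.
Tool frame: the origin (TCP) lies midway between the tips of the shut fingers; the grasp point (between the pads) lies 19 mm behind it; z points along the fingers, y is the line along which they close (so a half turn about z gives the same grasp; the last joint's range is limited). The gripper opens to 92 mm and grips with 3 to 60 N. Pads are 20 mm wide; open, the fingers measure 128 mm over their backs; the gripper's body (75 mm by 189 mm) begins 69 mm behind the grasp point.
Start: joints at [65.122, 20.225, 93.587, -0, 66.188, -0.138], TCP at [261.565, 567.637, 214.583] pointing down, gripper open.
Joint ranges: [-150.9, 150.9], [-52.94, 120.26], [3.33, 152.33], [-74.26, 254.26], [0, 154.13], [-172.89, 172.89]. Speed limits (degrees/s): [127.2, 127.2, 159.86, 180, 180, 180].

### API

Orientations are given as a 3x3 rotation matrix whose columns are the frame's x, y, z axes.
In Python, from workcell import bot, camera, camera_params, workorder gives the robot as it stands.
- The arm moves only by the shell command python3 -m inch 'ROWS'. ROWS is JSON, a list of rows, each a list of 7 numbers: the turn, a rotation vector about the tool's x, y, z in rad, then the shift along the tool's x, y, z in cm, then the finger opening in cm, from 0 to 9.19. In form: [[ax, ay, az, dx, dy, dz, grip], ...]. A call has exactly 5 rows; each row is the pose to reach, as a shift and turn from the pose commanded when the call began, along the tool's axes at that moment; what a row does not reach only later rows make up. A row lasts 1/10 s, in which the tool goes at most 50 mm and 8.59 degrees, less where a joint would pass 70% of its speed; a pose out of reach is approached as far as the arm can. A call with a gripper value outside its range is refused whole. The fingers move at their own pace and stop on an object; the grip force is fixed at half the most. Time passes only in rows, so rows that repeat a pose let the fingers close, or fill a call up. It gives the time, the measured TCP pose, the force, the opening and the grip force at its end, in the units of the state.
- bot.observe(): the state, without advancing time (a new reading comes with each control period).
- camera(name): name is "scene" or "top" or "wrist"; returns (picture, depth): 480x640x3 uint8, red, green, blue; 480x640 float32, mm along the optical axis (not along the pixel's ray), 0 where there is no reading.
- camera_params(name): a dict with "fx", "fy", "cx", "cy" (pixels), "T" (4x4, takes a point from camera to world coordinates). Camera axes: x right, y down, z forward; pixel columns grow to the right and rows downward; lengths in mm; the calibration is good to about 2 mm. A picture is of the moment at which its call begins: read the wrist's pose just before it. camera_params takes no time and is no camera call; for the wrist camera it gives the pose at the moment of the call.
- workorder.hand_in(): hands the job in; it is judged then, once.
The state is a dict: "time_s": time; "joint_pos": joint angles; "joint_velocities": joint speeds; "joint_efforts": joint torques, N m; "position": TCP position; "eef_rot": TCP orientation; "wrist_force": force on the tool from outside, world axes, zero at the start; "wrist_torque": the same for the moment, N m; "gripper_width": finger opening in mm; "grip_force": force on a finger pad.
Only numpy, scipy, OpenCV 4.12 (cv2) and the standard library are available. Lean on these libraries where they do the work, as an engineer would, in place of code of your own. Each camera call takes 0.05 s, during which the arm holds its last target. There are 200 camera calls.

### The job

Put the samples away by colour: set each agar plate flat in the recess of the stand of its own colour, agar side up, and press each sample tube down into the spring clip of its own colour until it snaps fully home. Keep the plates level on the way, and leave the yellow-capped jar and the beige fitting standing where they are.

Things in the scene. Friction and masses are not known exactly. Their poses are not given: they have to be found in the camera images.
- plate_amber: round closed agar plate, 56 mm diameter, 16 mm high, white rim with amber-orange agar filling the top, about 35 g, lying flat on the table. Origin: centre of its underside; z is its axis, pointing up out of the agar side.
- plate_green: round closed agar plate, 56 mm diameter, 16 mm high, white rim with green agar filling the top, about 35 g, lying flat on the table. Origin: centre of its underside; z is its axis, pointing up out of the agar side.
- tube_blue: Sealed sample tube, 120 mm long, about 30 g, lying on the table: white round body 14 mm thick, 92 mm long, with a blue band round its middle; at each end a blue hexagonal cap, 14 mm long, 20 mm across flats, on whose flats it rests. Origin: its centre, on its axis (10 mm above the table at the start); x along the tube; both ends alike; it may be rolled about x.
- tube_red: Sealed sample tube, 120 mm long, about 30 g, lying on the table: white round body 14 mm thick, 92 mm long, with a red band round its middle; at each end a red hexagonal cap, 14 mm long, 20 mm across flats, on whose flats it rests. Origin: its centre, on its axis (10 mm above the table at the start); x along the tube; both ends alike; it may be rolled about x.
- stand_amber: fixed black round stand, 86 mm diameter, with a round recess in its top whose floor and rim are amber-orange: the recess floor is 36 mm above the table, 76 mm wide (a plate has 10 mm to spare all round), with a rim 3 mm high and 5 mm thick, rim top at 39 mm. Origin: centre of its underside on the table; z up.
- stand_green: fixed black round stand, 86 mm diameter, with a round recess in its top whose floor and rim are green: the recess floor is 36 mm above the table, 76 mm wide (a plate has 10 mm to spare all round), with a rim 3 mm high and 5 mm thick, rim top at 39 mm. Origin: centre of its underside on the table; z up.
- clip_blue: Fixed black base 104x56x6 mm, blue end strips; blue sprung jaws at x=+-30 mm (12 mm wide, flared lips 51 mm high, 35 mm apart), the middle 48 mm free for fingers above z 14 mm. Tube lies along x: pressed down (5 to 10 N) it snaps in, resting on saddles with its axis at z 34 mm, 10 mm to spare along x, caps outside the jaws, either way round. Origin: centre of underside on the table, z up.
- clip_red: Fixed black base 104x56x6 mm, red end strips; red sprung jaws at x=+-30 mm (12 mm wide, flared lips 51 mm high, 35 mm apart), the middle 48 mm free for fingers above z 14 mm. Tube lies along x: pressed down (5 to 10 N) it snaps in, resting on saddles with its axis at z 34 mm, 10 mm to spare along x, caps outside the jaws, either way round. Origin: centre of underside on the table, z up.
- jar: bystander to be left alone: white jar with a yellow cap, 44 mm diameter, 60 mm high, loose, near the middle. Origin: centre of its underside; z up.
- fitting: bystander to be left alone: beige turned plastic fitting, stepped like a chess pawn, 38 mm at its widest, 62 mm high, loose. Origin: centre of its underside; z up.
Mind the look-alikes: they are no part of the job. Leave any red look-alike of the plate_green alone.

How it is judged (in metres and radians):
At the end, for the whole second after the job is handed in: Plates agar side up, flat (2.3 deg), in the stand of their colour: centres within 12 mm, underside within 3 mm of the recess floor. Tubes in the clip of their colour: axis 30-37 mm above the table, within 4 mm across, 12 mm along, 0.1 rad. All at rest (20 mm/s) (horizontal distance between plate_amber and stand_amber below 0.012 m and z of plate_amber in the frame of stand_amber between 0.033 and 0.039 m and angle between each of plate_amber, plate_green's own z axis and vertical below 0.04 rad and linear speed of each of plate_amber, plate_green, tube_blue, tube_red below 0.02 m/s and horizontal distance between plate_green and stand_green below 0.012 m and z of plate_green in the frame of stand_green between 0.033 and 0.039 m and x of tube_blue in the frame of clip_blue between -0.012 and 0.012 m and y of tube_blue in the frame of clip_blue between -0.004 and 0.004 m and z of tube_blue in the frame of clip_blue between 0.03 and 0.037 m and angle between the x axis of tube_blue and the x axis of clip_blue, either way round below 0.1 rad and x of tube_red in the frame of clip_red between -0.012 and 0.012 m and y of tube_red in the frame of clip_red between -0.004 and 0.004 m and z of tube_red in the frame of clip_red between 0.03 and 0.037 m and angle between the x axis of tube_red and the x axis of clip_red, either way round below 0.1 rad); the robot touches nothing.
It fails at once if the jar is pushed more than 30 mm or tipped over (distance of jar from where it was at the start of the episode above 0.03 m or angle between jar's own z axis and vertical above 0.4 rad).
It fails at once if the fitting is pushed more than 30 mm or tipped over (distance of fitting from where it was at the start of the episode above 0.03 m or angle between fitting's own z axis and vertical above 0.4 rad).
It fails at once if the amber plate is tipped by more than 35 degrees (angle between plate_amber's own z axis and vertical above 0.61 rad).
It fails at once if the green plate is tipped by more than 35 degrees (angle between plate_green's own z axis and vertical above 0.61 rad).
It also fails if it takes over 123 s, if anything falls off the work surface, if the arm or the gripper's body presses on something with over 40 N, if the wrist force passes 120 N, or if a joint passes its speed limit or range.

## Working session

There is one attempt and no reset: what is moved stays moved. The work goes in short steps, Python scripts to look and compute and a shell command to move; the robot and the scene stay as the last step left them, time stands still between calls to the robot, and variables do not carry over. Pictures are saved under pics/ and viewed, at most 14 in all, crops included, and the job is handed in when it is done.

```bash
mkdir -p pics; ls; python3 - <<'E'
from workcell import bot,camera,camera_params
import cv2,numpy as np
s=bot.observe();print(s['time_s'],s['position'],np.round(s['eef_rot'],3))
for n in ['top','scene']:
    p,d=camera(n);cv2.imwrite(f'pics/{n}0.png',p[:,:,::-1]);np.savez(f'{n}0.npz',p=p,d=d)
    k=camera_params(n);print(n,k['fx'],k['cx'],k['cy'],np.round(k['T'],3).tolist())
k=camera_params('wrist');print(k['fx'],np.round(k['T'],3).tolist())
E
```

```text
pics
0.0 [261.3586261  567.18035937 213.85204879] [[-0.908  0.418 -0.001]
 [ 0.418  0.908 -0.001]
 [-0.    -0.001 -1.   ]]
top 436.6248660089435 321.9057323965269 241.9129844226166 [[-0.001, -0.989, 0.146, 320.588], [-1.0, 0.002, 0.005, 0.674], [-0.005, -0.146, -0.989, 969.95], [0.0, 0.0, 0.0, 1.0]]
scene 510.9364973822919 310.71406695561126 235.5804262157072 [[0.76, 0.482, -0.436, 895.418], [0.65, -0.579, 0.493, -467.173], [-0.015, -0.657, -0.753, 757.339], [0.0, 0.0, 0.0, 1.0]]
399.48423342632475 [[0.418, 0.873, 0.253, 190.022], [0.909, -0.401, -0.117, 600.14], [-0.001, 0.279, -0.96, 384.05], [0.0, 0.0, 0.0, 1.0]]
```

View pics/top0.png

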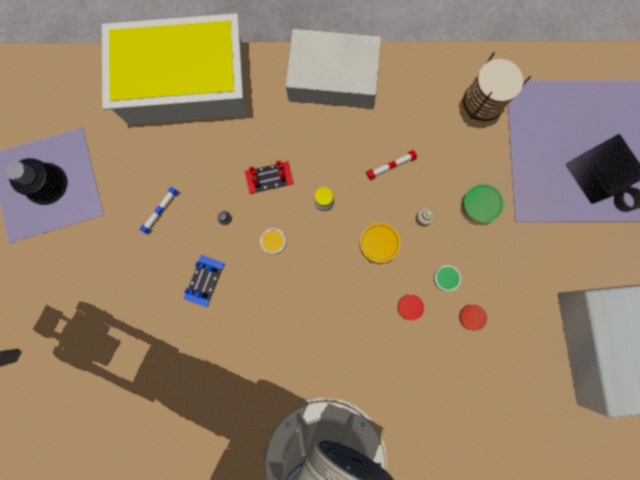

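View pics/scene0.png

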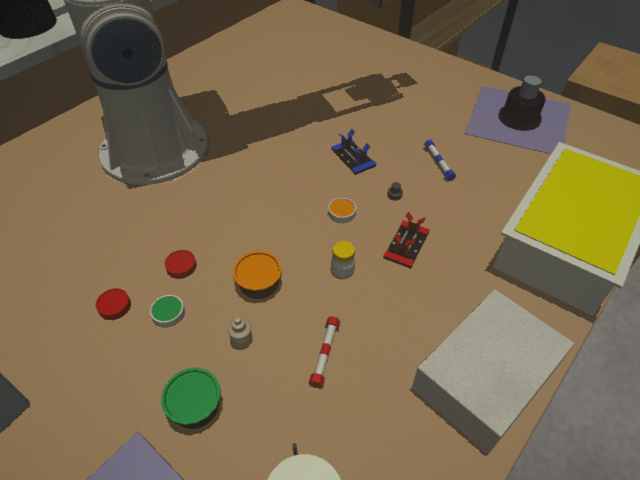

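The top view shows the amber plate at (272,241), green plate (448,278), amber stand (380,243), green stand (483,203), red tube (392,165), blue tube (160,210), red clip (269,177), blue clip (204,281), jar (324,197), fitting (426,217), red decoys (411,307) and (473,317), and a small dark knob at (224,217).

```bash
cat > h.py <<'E'
import numpy as np,cv2
from workcell import bot,camera,camera_params
def ray(k,uv,z):
    uv=np.atleast_2d(uv).astype(float);T=np.array(k['T'])
    d=np.c_[(uv[:,0]-k['cx'])/k['fx'],(uv[:,1]-k['cy'])/k['fy'],np.ones(len(uv))]@T[:3,:3].T
    return (T[:3,3]+d*((z-T[2,3])/d[:,2])[:,None])[:,:2]
R={'blue':((105,125),),'green':((45,85),),'amber':((12,24),),'red':((0,6),(174,180)),'yellow':((26,33),)}
def mask(p,c,smin=120,vmin=60):
    h=cv2.cvtColor(p,cv2.COLOR_RGB2HSV);m=0
    for a,b in R[c]: m=m|cv2.inRange(h,(a,smin,vmin),(b,255,255))
    return m
def blobs(m,amin=20):
    n,l,s,c=cv2.connectedComponentsWithStats(m)
    return [(l==i,s[i],c[i]) for i in range(1,n) if s[i][4]>=amin]
E
python3 - <<'E'
from h import *
for n in ['top','scene']:
    q=np.load(n+'0.npz');p,d=q['p'],q['d'];k=camera_params(n)
    for c in R:
        if c=='yellow': continue
        for m,s,ce in blobs(mask(p,c,150 if c!='blue' else 120),12):
            if s[4]>4000: continue
            dd=d[m];dd=dd[dd>0]
            T=np.array(k['T']);u,v=ce;zz=np.median(dd)
            P=T[:3,:3]@(np.array([(u-k['cx'])/k['fx'],(v-k['cy'])/k['fy'],1])*zz)+T[:3,3]
            print(n,c,s[:5],np.round(ce,1),'P',np.round(P))
E
```

```text
top blue [169 187   9   8  41] [172.8 190.8] P [578. 341.  17.]
top blue [155 207   8   8  40] [158.7 210.1] P [534. 371.  15.]
top blue [140 226  10   7  43] [144.4 229.2] P [490. 399.  18.]
top blue [196 256  28  16 248] [208.5 263.7] P [414. 256.   9.]
top blue [184 289  25  17 242] [195.6 297. ] P [341. 281.  10.]
top green [465 190  10  12  31] [469.3 194.8] P [ 562. -318.   36.]
top green [440 271  18  17 163] [450.5 280.7] P [ 375. -275.   15.]
top amber [480  92   6   6  12] [482.5  94.3] P [ 751. -325.  126.]
top amber [465 103   8  11  19] [468.4 108.8] P [ 757. -323.   46.]
top amber [480 109   9   4  14] [484.2 110.6] P [ 738. -345.   78.]
top amber [476 115  12   4  14] [481.1 117.2] P [ 737. -350.   46.]
top amber [ 360  223   41   40 1302] [379.6 242.6] P [ 456. -119.   36.]
top amber [263 231  20  20 336] [272.4 240.6] P [465. 115.  14.]
top red [409 151   8  10  48] [413.  154.7] P [ 660. -201.   19.]
top red [276 161  17  24 251] [284.6 171.4] P [625.  90.  10.]
top red [388 161   9   8  40] [392.  164.2] P [ 639. -154.   15.]
top red [245 167  14  27 236] [251.2 17
[... 1135 characters left out ...]
8] [343.4 257.7] P [566. -10.  54.]
scene red [401 212  12  18  83] [406.8 220.7] P [594. 152.  34.]
scene red [416 218  13  17 101] [421.7 227. ] P [618. 173.  16.]
scene red [395 233   7  13  46] [397.5 238.5] P [610.  95.  45.]
scene red [405 239  10  17  54] [408.4 244. ] P [632.  99.  42.]
scene red [165 250  30  28 644] [179.8 262.9] P [ 323. -188.   14.]
scene red [384 250  30  16 207] [398.6 258. ] P [625.  85.   9.]
scene red [ 96 288  34  31 804] [112.5 303.3] P [ 302. -321.   14.]
scene red [326 316  14  12  98] [333.2 320.9] P [ 620. -104.   18.]
scene red [321 344  10  11  79] [325.4 348.7] P [ 642. -152.   17.]
scene red [310 373  15  15 149] [316.7 379.6] P [ 666. -201.   17.]
```

```bash
cat > g.py <<'E'
import sys
from h import *
from scipy.spatial.transform import Rotation as Ro
def rel(x,y,z,th):
    s=bot.observe();C=np.array(s['eef_rot']);t=np.radians(th);c,n=np.cos(t),np.sin(t)
    D=np.array([[c,n,0],[n,-c,0],[0,0,-1.]])
    d=C.T@(np.array([x,y,z])-s['position'])/10;r=Ro.from_matrix(C.T@D).as_rotvec()
    print('t',round(s['time_s'],1),'pos',np.round(s['position'],1),'th',round(np.degrees(np.arctan2(C[1,0],C[0,0])),1),'w',round(s['gripper_width'],1),'gf',round(s['grip_force'],1),'F',np.round(s['wrist_force'],1),'j6',round(s['joint_pos'][5]))
    print('ROW',np.round(r,3).tolist(),np.round(d,2).tolist(),'rows',round(max(np.linalg.norm(d)/5,np.linalg.norm(r)/.15),1))
if __name__=='__main__': rel(*map(float,sys.argv[1:5]))
E
python3 g.py 534 370 120 146
```

```text
t 0.1 pos [261.4 567.2 213.9] th 155.3 w 91.9 gf 0.0 F [-0.  -0.3 -0.2] j6 0
ROW [-0.001, 0.0, 0.162] [-33.01, -6.49, 9.4] rows 7.0
```

```bash
python3 -m inch '[[0,0,0.08,-5,-1,1.4,9],[0,0,0.162,-10,-2,2.8,9],[0,0,0.162,-15,-3,4.2,9],[0,0,0.162,-20,-4,5.6,9],[0,0,0.162,-24,-4.7,6.8,9]]'; python3 g.py 534 370 120 146
```

```text
time_s: 0.6
position: [458.0, 425.2, 147.0]
eef_rot: [[-0.829, 0.559, -0.0], [0.559, 0.829, -0.0], [0.0, -0.0, -1.0]]
wrist_force: [-0.1, 1.5, 1.2]
gripper_width: 90.2
grip_force: 0.0
t 0.6 pos [458.  425.2 147. ] th 146.0 w 90.2 gf 0.0 F [-0.1  1.5  1.2] j6 -13
ROW [-0.0, -0.0, -0.0] [-9.39, -0.33, 2.7] rows 2.0
```

```bash
python3 -m inch '[[0,0,0,-4.7,-0.2,1.4,9],[0,0,0,-9.3,-0.3,2.7,9],[0,0,0,-9.3,-0.3,2.7,9],[0,0,0,-9.3,-0.3,2.7,9],[0,0,0,-9.3,-0.3,2.7,9]]' >/dev/null; python3 g.py 534 370 120 146; python3 - <<'E'
from h import *
k=camera_params('wrist');p,d=camera('wrist');cv2.imwrite('pics/w1.png',p[:,:,::-1])
for m,s,ce in blobs(mask(p,'blue'),60): print(s,np.round(ce,1),ray(k,ce,14).round(1))
E
```

```text
t 1.1 pos [531.5 372.7 120.7] th 146.0 w 89.8 gf 0.0 F [-0.6  1.   0. ] j6 -21
ROW [-0.0, -0.0, -0.0] [-0.36, -0.08, 0.07] rows 0.1
[   0   42   84   55 2668] [38.4 69.5] [[341.3 282.3]]
[308 150  32  23 682] [323.5 160.2] [[492.2 402.7]]
[  54  163   80   48 2173] [ 89.  186.6] [[415.9 256.7]]
[ 16 173  45  26 755] [ 37.8 184.8] [[395.  227.9]]
[314 222  19  27 485] [323.1 235. ] [[536.5 372.7]]
[309 289  29  24 525] [322.9 301.8] [[580.5 343. ]]
```

View pics/w1.png

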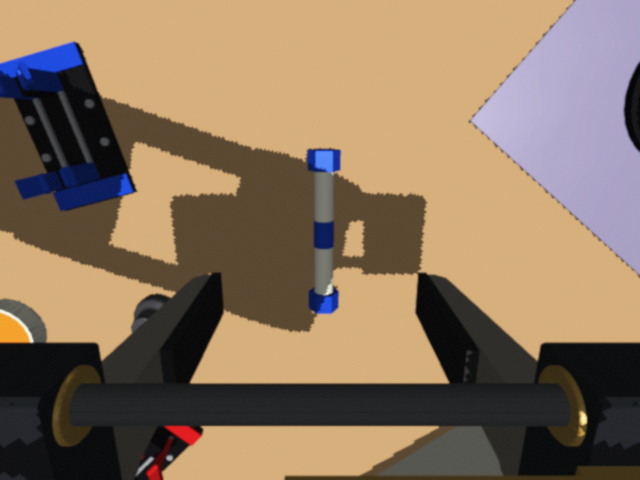

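The wrist view shows the blue tube vertical at column 323 (caps at rows 160 and 302), centred between the fingers, with the blue clip at upper left. I'll descend on it.

```bash
python3 g.py 536 372.5 3 146;  python3 -m inch '[[0,0,0,-0.4,0.25,5,7],[0,0,0,-0.4,0.25,9.5,5],[0,0,0,-0.4,0.25,11.7,4],[0,0,0,-0.4,0.25,11.7,0],[0,0,0,-0.4,0.25,11.7,0]]' ; python3 -m inch '[[0,0,0,0,0,0,0],[0,0,0,0,0,0,0],[0,0,0,0,0,0,0],[0,0,0,0,0,0,0],[0,0,0,0,0,0,0]]'
```

```text
t 1.1 pos [531.4 373.  121. ] th 146.0 w 89.9 gf 0.0 F [ 0.5  0.1 -0.2] j6 -21
ROW [0.0, -0.0, 0.001] [-0.42, 0.21, 11.8] rows 2.4
time_s: 1.65
position: [536.0, 373.2, 3.8]
eef_rot: [[-0.83, 0.558, -0.0], [0.558, 0.83, 0.0], [0.0, 0.0, -1.0]]
wrist_force: [0.5, 0.8, 0.4]
gripper_width: 52.1
grip_force: 0.0
time_s: 2.15
position: [537.0, 372.0, 3.8]
eef_rot: [[-0.829, 0.56, 0.0], [0.56, 0.829, 0.0], [-0.0, 0.0, -1.0]]
wrist_force: [-0.4, 0.6, 0.4]
gripper_width: 13.5
grip_force: 30.0
```

```bash
python3 -m inch '[[0,0,0,0,0,-4,0],[0,0,0,0,0,-8,0],[0,0,0,0,0,-11.6,0],[0,0,0,0,0,-11.6,0],[0,0,0,0,0,-11.6,0]]' ; python3 g.py 454 243 120 161
```

```text
time_s: 2.65
position: [537.3, 372.1, 120.3]
eef_rot: [[-0.829, 0.56, 0.001], [0.56, 0.829, 0.001], [-0.001, 0.001, -1.0]]
wrist_force: [-0.4, -0.7, -1.3]
gripper_width: 13.4
grip_force: 30.0
t 2.6 pos [537.3 372.1 120.3] th 146.0 w 13.4 gf 30.0 F [-0.4 -0.7 -1.3] j6 -21
ROW [0.001, 0.001, -0.262] [-0.32, -15.36, 0.01] rows 3.1
```

```bash
python3 -m inch '[[0,0,-0.08,0,-4,0,0],[0,0,-0.17,-0.2,-8,0,0],[0,0,-0.262,-0.3,-12,0,0],[0,0,-0.262,-0.3,-15.4,0,0],[0,0,-0.262,-0.3,-15.4,0,0]]' >/dev/null;python3 -m inch '[[0,0,0,0,0,0,0],[0,0,0,0,0,0,0],[0,0,0,0,0,0,0],[0,0,0,0,0,0,0],[0,0,0,0,0,0,0]]' | head -2
cat > clip.py <<'E'
import sys
from h import *
c,cx,cy,tag=sys.argv[1],float(sys.argv[2]),float(sys.argv[3]),sys.argv[4]
k=camera_params('wrist');p,d=camera('wrist');cv2.imwrite(f'pics/{tag}.png',p[:,:,::-1])
v,u=np.nonzero((mask(p,c,100,40)>0)&(d>0));z=d[v,u];T=np.array(k['T'])
P=np.c_[(u-k['cx'])/k['fx']*z,(v-k['cy'])/k['fy']*z,z]@T[:3,:3].T+T[:3,3]
n=(np.hypot(P[:,0]-cx,P[:,1]-cy)<80)&(P[:,2]<75)
for a,b,nm in((2,11,'strips'),(38,56,'lips')):
    g=P[n&(P[:,2]>a)&(P[:,2]<b)]
    uv=np.c_[u,v][n&(P[:,2]>a)&(P[:,2]<b)]
    X=ray(k,uv,6) if nm=='strips' else g[:,:2]
    print(nm,len(g),'zmed',np.median(g[:,2]).round(1),'rect(104x56?)',cv2.minAreaRect(X.astype(np.float32)),'mean',X.mean(0).round(1))
E
python3 clip.py blue 378 269 w2; python3 g.py 378 269 120 161
```

```text
time_s: 3.65
position: [453.5, 243.0, 119.5]
strips 2068 zmed 7.9 rect(104x56?) ((377.41448974609375, 267.0103759765625), (55.6719856262207, 102.69673156738281), 70.62846374511719) mean [352.5 274.1]
lips 1417 zmed 46.8 rect(104x56?) ((377.00482177734375, 267.5262756347656), (36.40019989013672, 72.2264633178711), 70.82943725585938) mean [358.8 272.4]
t 3.7 pos [453.4 242.9 119.5] th 161.0 w 13.2 gf 30.0 F [-0.7  0.4 -1. ] j6 -43
ROW [-0.0, -0.0, 0.0] [7.98, 0.01, -0.05] rows 1.6
```

View pics/w2.png

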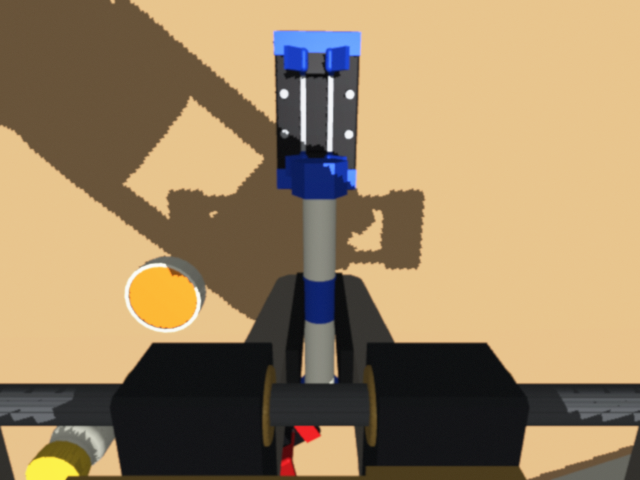

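The wrist view shows the blue clip at top (columns 275–361, rows 32–187), with the held tube in line at column 319. Both fitted rectangles match the given sizes, so I'll go to (377.2, 267.3), θ 160.7.

```bash
python3 -m inch '[[0,0,0.005,4,0.1,2,0],[0,0,0.005,8,0.15,4.5,0],[0,0,0.005,8,0.15,4.5,0],[0,0,0.005,8,0.15,4.5,0],[0,0,0.005,8,0.15,4.5,0]]' >/dev/null; python3 g.py 377.2 267.3 44 160.7
```

```text
t 4.2 pos [379.4 270.7  75.3] th 160.7 w 13.0 gf 30.0 F [ 0.1 -0.8 -0.8] j6 -35
ROW [0.001, 0.001, 0.0] [0.1, -0.4, 3.13] rows 0.6
```

```bash
python3 -m inch '[[0,0,0,0.1,-0.4,0,0],[0,0,0,0.1,-0.4,0,0],[0,0,0,0.1,-0.4,1,0],[0,0,0,0.1,-0.4,2,0],[0,0,0,0.1,-0.4,2,0]]' >/dev/null; python3 g.py 377.2 267.3 27 160.7
```

```text
t 4.7 pos [375.1 265.9  53.1] th 160.7 w 12.9 gf 30.0 F [ 0.8 -0.  -0.7] j6 -36
ROW [-0.002, -0.001, -0.0] [-0.16, 0.2, 2.61] rows 0.5
```

```bash
python3 -m inch '[[0,0,0,0,0,0,0],[0,0,0,0,0,0,0],[0,0,0,0,0,0,0],[0,0,0,0,0,0,0],[0,0,0,0,0,0,0]]' >/dev/null; python3 g.py 377.2 267.3 27 160.7; python3 -c "
from workcell import bot
for i in range(3):print(bot.observe()['position'])"
```

```text
t 5.2 pos [376.  266.8  54.8] th 160.7 w 12.6 gf 30.0 F [ 0.2  0.3 -0.4] j6 -36
ROW [0.0, 0.0, 0.0] [-0.1, 0.09, 2.78] rows 0.6
[375.98693841 266.76903336  54.84645267]
[375.98693841 266.76903336  54.84645267]
[375.98693841 266.76903336  54.84645267]
```

```bash
python3 -m inch '[[0,0,0,-0.05,0.05,0.5,0],[0,0,0,-0.05,0.05,1.0,0],[0,0,0,-0.05,0.05,1.5,0],[0,0,0,-0.05,0.05,1.8,0],[0,0,0,-0.05,0.05,1.8,0]]' | sed -n 1,6p; python3 g.py 377.2 267.3 27 160.7;python3 -m inch '[[0,0,0,0,0,0.3,0],[0,0,0,0,0,0.5,0],[0,0,0,0,0,0.7,0],[0,0,0,0,0,1.0,0],[0,0,0,0,0,1.0,0]]' | sed -n 1,6p; python3 g.py 377.2 267.3 27 160.7;
```

```text
time_s: 5.7
position: [376.9, 267.2, 36.3]
eef_rot: [[-0.944, 0.33, 0.001], [0.33, 0.944, 0.0], [-0.0, 0.0, -1.0]]
wrist_force: [2.5, 1.0, -2.1]
gripper_width: 12.9
grip_force: 30.0
t 5.7 pos [376.9 267.2  36.3] th 160.7 w 12.9 gf 30.0 F [ 2.5  1.  -2.1] j6 -36
ROW [0.0, 0.0, 0.0] [-0.02, 0.02, 0.93] rows 0.2
time_s: 6.2
position: [376.7, 267.2, 27.1]
eef_rot: [[-0.944, 0.33, 0.0], [0.33, 0.944, 0.0], [-0.0, 0.0, -1.0]]
wrist_force: [-0.8, -1.0, 12.1]
gripper_width: 13.1
grip_force: 30.0
t 6.2 pos [376.7 267.2  27.1] th 160.7 w 13.1 gf 30.0 F [-0.8 -1.  12.1] j6 -36
ROW [0.0, 0.0, 0.0] [-0.04, 0.03, 0.01] rows 0.0
```

```bash
python3 -m inch '[[0,0,0,0,0,0.1,0],[0,0,0,0,0,0.1,0],[0,0,0,0,0,0,3],[0,0,0,0,0,0,3],[0,0,0,0,0,0,3]]' | sed -n 4,5p; python3 -m inch '[[0,0,0,0,0,-2,3.5],[0,0,0,0,0,-5,3.5],[0,0,0,0,0,-10,4],[0,0,0,-8,0,-10,5],[0,0,0,-8,0,-10,8]]'|sed -n 1,5p
python3 -m inch '[[0,0,0,0,0,0,8],[0,0,0,0,0,0,8],[0,0,0,0,0,0,8],[0,0,0,0,0,0,8],[0,0,0,0,0,0,8]]'|sed -n 1,2p; python3 clip.py blue 378 269 w3;  python3 - <<'E'
from h import *
k=camera_params('wrist');p=cv2.imread('pics/w3.png')[:,:,::-1].copy()
_,d=camera('wrist');T=np.array(k['T'])
# heights of blue points in the middle (band) and ends
v,u=np.nonzero((mask(p,'blue',100,40)>0)&(d>0));z=d[v,u]
P=np.c_[(u-k['cx'])/k['fx']*z,(v-k['cy'])/k['fy']*z,z]@T[:3,:3].T+T[:3,3]
a=np.radians(160.7);q=P-[377.2,267.3,0];lx=q[:,0]*np.cos(a)+q[:,1]*np.sin(a);ly=-q[:,0]*np.sin(a)+q[:,1]*np.cos(a)
for lo,hi in((-62,-44),(-10,10),(44,62)):
    m=(lx>lo)&(lx<hi)&(abs(ly)<25)&(P[:,2]>15);print(lo,m.sum(),np.percentile(P[m,2],90) if m.any() else 0,lx[m].min(),lx[m].max(),ly[m].mean())
cv2.imwrite('pics/w3c.png',p[0:320,180:460,::-1])
E
```

```text
wrist_force: [0.4, 0.4, 1.0]
gripper_width: 29.9
time_s: 7.2
position: [454.9, 240.9, 129.0]
eef_rot: [[-0.944, 0.329, 0.005], [0.329, 0.944, 0.002], [-0.004, 0.004, -1.0]]
wrist_force: [0.5, 0.2, -0.4]
gripper_width: 53.9
time_s: 7.7
position: [451.2, 240.8, 126.4]
strips 1942 zmed 7.9 rect(104x56?) ((377.2264099121094, 267.1834716796875), (55.776920318603516, 103.05782318115234), 70.65591430664062) mean [369.8 269.4]
lips 3959 zmed 43.6 rect(104x56?) ((375.60552978515625, 268.1349182128906), (36.38102722167969, 119.71727752685547), 70.21796417236328) mean [371.9 269.2]
-62 742 44.5251621555706 -58.14024531980912 -44.009932139534286 0.4105060493300467
-10 678 41.72052647542437 -8.117777838350715 9.840347612068019 0.5258514436474302
44 1036 44.56118146749726 47.56804211059842 61.363400482115345 0.439766372672188
```

View pics/w3c.png

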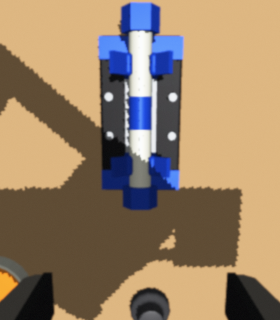

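Seen from the wrist, the blue tube lies along its clip (crop column 140, caps beyond both strips at rows 15 and 198). Heights give an axis at about 34.6 mm and 0.5 mm off across, so it is seated. Next is the amber plate.

```bash
python3 g.py 465 115.5 120 160.7; cat > disc.py <<'E'
import sys
from h import *
c,z,cx,cy,r,tag=sys.argv[1],*map(float,sys.argv[2:6]),sys.argv[6]
k=camera_params('wrist');p,d=camera('wrist');cv2.imwrite(f'pics/{tag}.png',p[:,:,::-1])
for m,s,ce in blobs(mask(p,c,90,50),150):
    cs,_=cv2.findContours(m.astype(np.uint8),cv2.RETR_EXTERNAL,cv2.CHAIN_APPROX_NONE)
    h=cv2.convexHull(max(cs,key=len))[:,0]
    X=ray(k,h,z)
    if np.hypot(*(X.mean(0)-[cx,cy]))<r:
        dd=d[m];dd=dd[dd>0];(ex,ey),(a,b),_=cv2.fitEllipse(X.astype(np.float32)) if len(X)>5 else ((0,0),(0,0),0)
        print(c,s,'circle fit',np.round([ex,ey,a,b],1),'enclosing',np.round(cv2.minEnclosingCircle(X.astype(np.float32))[0],1))
        T=np.array(k['T']);v,u=np.nonzero(m&(d>0));zz=d[v,u];H=T[2,:3]@np.array([(u-k['cx'])/k['fx']*zz,(v-k['cy'])/k['fy']*zz,zz])+T[2,3];print('height pct',np.percentile(H,[5,50,95]).round(1))
E
```

```text
t 7.8 pos [451.5 240.8 126.6] th 160.7 w 80.2 gf 0.0 F [0. 0. 0.] j6 -43
ROW [-0.0, -0.0, 0.001] [-5.4, -11.38, 0.66] rows 2.5
```

```bash
python3 -m inch '[[0,0,0,-2,-4.2,0.3,8.5],[0,0,0,-4,-8.4,0.6,8.5],[0,0,0,-5.4,-11.4,0.6,8.5],[0,0,0,-5.4,-11.4,0.6,8.5],[0,0,0,-5.4,-11.4,0.6,8.5]]'|sed -n 1,2p; python3 disc.py amber 16 465 115 60 w4; python3 g.py 465 115.5 7 160.7
```

```text
time_s: 8.3
position: [465.4, 114.8, 120.8]
amber [ 283  194   73   69 3892] circle fit [464.8 114.9  51.1  51.3] enclosing [464.9 114.9]
height pct [13.4 14.5 15.6]
t 8.3 pos [465.4 115.5 120.8] th 160.7 w 85.1 gf 0.0 F [-0.7  0.7  0.7] j6 -57
ROW [0.0, 0.0, -0.001] [0.04, -0.02, 11.38] rows 2.3
```

```bash
python3 -m inch '[[0,0,0,0,0,4.5,8.5],[0,0,0,0,0,9,8.5],[0,0,0,0,0,11.35,8.5],[0,0,0,0,0,11.35,8.5],[0,0,0,0,0,11.35,7]]'|sed -n 1,2p;  python3 -m inch '[[0,0,0,0,0,0,5.0],[0,0,0,0,0,0,4],[0,0,0,0,0,0,4],[0,0,0,0,0,0,4],[0,0,0,0,0,0,4]]'|sed -n '1,2p;4,6p';python3 g.py 465 115.5 7 160.7
```

```text
time_s: 8.85
position: [465.3, 116.0, 7.4]
time_s: 9.35
position: [466.2, 115.4, 8.3]
wrist_force: [-1.5, 1.3, 8.1]
gripper_width: 54.9
grip_force: 30.0
t 9.3 pos [466.2 115.4   8.3] th 160.7 w 54.9 gf 30.0 F [-1.5  1.3  8.1] j6 -57
ROW [0.001, 0.002, -0.0] [0.12, -0.03, 0.13] rows 0.0
```

```bash
python3 -m inch '[[0,0,0,0,0,-0.5,4],[0,0,0,0,0,-1.5,4],[0,0,0,0,0,-3,4],[0,0,0,0,0,-5,4],[0,0,0,0,0,-8,4]]'|sed -n '1,2p;4,6p'; python3 -m inch '[[0,0,0,0,0,0,4],[0,0,0,0,0,0,4],[0,0,0,0,0,0,4],[0,0,0,0,0,0,4],[0,0,0,0,0,0,4]]'|sed -n '1,2p;4,6p';python3 disc.py amber 92 465 115 60 w5;python3 g.py 457 -119 90 160.7
```

```text
time_s: 9.85
position: [464.3, 114.8, 87.7]
wrist_force: [0.3, 1.0, -1.0]
gripper_width: 54.7
grip_force: 30.0
time_s: 10.35
position: [464.7, 114.9, 86.4]
wrist_force: [-0.0, 0.5, -1.1]
gripper_width: 54.6
grip_force: 30.0
amber [     0      0    640    385 184087] circle fit [435.8 141.9 225.8 346.5] enclosing [440.6 138.4]
height pct [-1.2 -0.   1.1]
amber [ 262  243  115  104 9487] circle fit [464.3 114.9  51.3  51.9] enclosing [464.3 115. ]
height pct [91.6 92.5 93.5]
amber [ 239  317  158   68 6272] circle fit [491.8 105.3  45.3  85.4] enclosing [497.2 102.1]
height pct [-1.   0.   1.7]
t 10.4 pos [464.8 115.   86.5] th 160.7 w 55.1 gf 30.0 F [ 0.4  0.7 -0.9] j6 -57
ROW [-0.001, -0.001, 0.0] [-6.99, -22.34, -0.34] rows 4.7
```

View pics/w5.png

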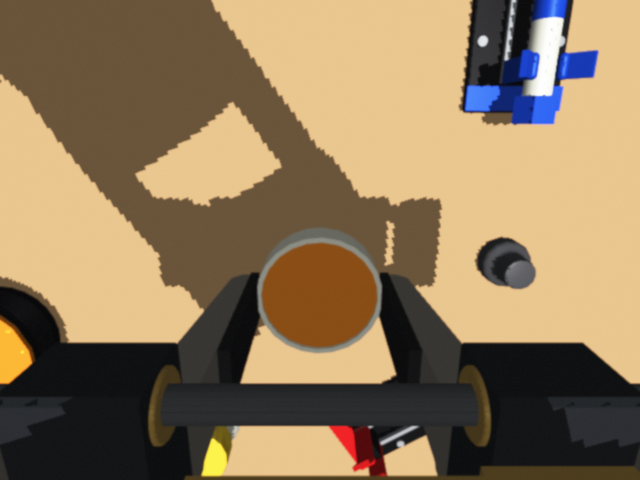

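The amber plate is held level between the fingers, centred at (320,295). I'll carry it over its stand.

```bash
python3 -m inch '[[0,0,0,-1.2,-3.8,-0.3,4],[0,0,0,-2.6,-8.5,-0.3,4],[0,0,0,-4,-13,-0.3,4],[0,0,0,-5.5,-17.5,-0.3,4],[0,0,0,-6.5,-20.8,-0.3,4]]'>/dev/null; python3 -m inch '[[0,0,0,-0.5,-1.5,0,4],[0,0,0,-0.5,-1.5,0,4],[0,0,0,-0.5,-1.5,0,4],[0,0,0,-0.5,-1.5,0,4],[0,0,0,-0.5,-1.5,0,4]]'>/dev/null;python3 g.py 457 -119 46 160.7; python3 -c "
from h import *
k=camera_params('wrist');p,d=camera('wrist');T=np.array(k['T'])
v,u=np.nonzero((mask(p,'amber',90,50)>0)&(d>0));z=d[v,u]
P=np.c_[(u-k['cx'])/k['fx']*z,(v-k['cy'])/k['fy']*z,z]@T[:3,:3].T+T[:3,3]
P=P[(P[:,2]>37.5)&(P[:,2]<44)];print(len(P),cv2.minEnclosingCircle(P[:,:2].astype(np.float32)),np.median(P[:,2]))"
```

```text
t 11.4 pos [ 457.6 -117.5   90.1] th 160.8 w 54.9 gf 30.0 F [0.4 0.1 0.1] j6 -85
ROW [0.0, -0.0, 0.001] [0.01, -0.16, 4.41] rows 0.9
2224 ((487.7113342285156, -82.65723419189453), 90.5161361694336) 38.926291311273346
```

```bash
python3 -c "
from h import *
k=camera_params('wrist');p,d=camera('wrist');T=np.array(k['T'])
v,u=np.nonzero((mask(p,'amber',90,50)>0)&(d>0));z=d[v,u]
P=np.c_[(u-k['cx'])/k['fx']*z,(v-k['cy'])/k['fy']*z,z]@T[:3,:3].T+T[:3,3]
P=P[(P[:,2]>37.8)&(P[:,2]<41)&(np.hypot(P[:,0]-457,P[:,1]+119)<52)][:,:2]
A=np.c_[2*P,np.ones(len(P))];s=np.linalg.lstsq(A,(P**2).sum(1),rcond=None)[0];print(len(P),P.min(0),P.max(0),s[:2],np.sqrt(s[2]+s[:2]@s[:2]))"
python3 -m inch '[[0,0,0,0,-0.15,2,4],[0,0,0,0,-0.15,3.5,4],[0,0,0,0,-0.15,4.0,4],[0,0,0,0,-0.15,4.2,4],[0,0,0,0,-0.15,4.4,4]]'|sed -n '1,2p;4,6p';python3 g.py 457 -119 45 160.7
```

```text
2092 [ 413.98875011 -162.60636418] [481.65552354 -75.7325645 ] [ 457.34805845 -119.02489001] 40.493111496417384
time_s: 12.0
position: [457.5, -119.8, 46.5]
wrist_force: [-0.4, 0.3, -0.4]
gripper_width: 54.5
grip_force: 30.0
t 12.0 pos [ 457.5 -119.8   46.5] th 160.7 w 54.5 gf 30.0 F [-0.4  0.3 -0.4] j6 -86
ROW [0.0, 0.0, 0.0] [0.08, 0.06, 0.15] rows 0.0
```

```bash
python3 -m inch '[[0,0,0,0,0,0.1,4],[0,0,0,0,0,0.15,4],[0,0,0,0,0,0.15,4],[0,0,0,0,0,0.15,4],[0,0,0,0,0,0.15,4]]'|sed -n '2p;4p';python3 -m inch '[[0,0,0,0,0,0,6],[0,0,0,0,0,0,7.5],[0,0,0,0,0,0,8],[0,0,0,0,0,0,8],[0,0,0,0,0,-1,8]]'|sed -n '2p;4,5p';python3 -m inch '[[0,0,0,0,0,-4,8.5],[0,0,0,0,0,-7,8.5],[0,0,0,0,0,-7,8.5],[0,0,0,0,0,-7,8.5],[0,0,0,0,0,-7,8.5]]'|sed -n '1,2p'; python3 disc.py amber 52 457 -119 15 w6
```

```text
position: [457.3, -120.0, 44.8]
wrist_force: [-1.3, -0.2, -0.3]
position: [456.3, -119.7, 54.1]
wrist_force: [-0.2, -0.3, 0.2]
gripper_width: 80.0
time_s: 13.5
position: [456.5, -119.8, 124.0]
amber [ 279  205   81   76 4863] circle fit [ 456.  -119.6   51.1   51.4] enclosing [ 456.  -119.6]
height pct [49.4 50.5 51.5]
```

View pics/w6.png

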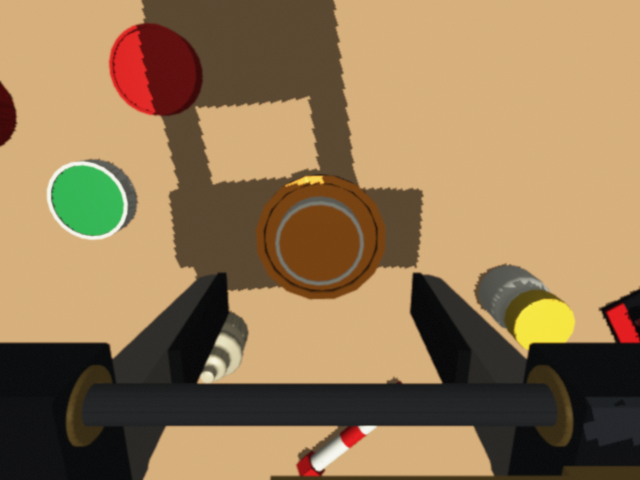

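The amber plate sits flat in its stand (320,243), its agar height of 50.5 mm matching the recess. The green plate is at (90,200), clear of the red decoy at (155,70) and the fitting at (225,350).

```bash
python3 disc.py green 16 383 -268 60 w7; python3 g.py 382 -270 120 160.7
```

```text
green [  52  166   71   70 3865] circle fit [ 382.7 -268.2   49.8   50.2] enclosing [ 382.6 -268.2]
height pct [13.3 14.4 15.6]
t 13.6 pos [ 456.3 -119.7  123.7] th 160.7 w 85.0 gf 0.0 F [-0.6 -0.2  0.2] j6 -86
ROW [-0.0, -0.002, 0.0] [2.05, -16.64, 0.37] rows 3.4
```

```bash
python3 -m inch '[[0,0,0,0.5,-4.5,0,8.5],[0,0,0,1.1,-9.3,0,8.5],[0,0,0,1.7,-14,0,8.5],[0,0,0,2.05,-16.45,0.3,8.5],[0,0,0,2.05,-16.45,0.3,8.5]]' >/dev/null;python3 -m inch '[[0,0,0,0,0,0,8.5],[0,0,0,0,0,0,8.5],[0,0,0,0,0,2,8.5],[0,0,0,0,0,4,8.5],[0,0,0,0,0,4,8.5]]' >/dev/null;python3 disc.py green 16 383 -268 30 w8; python3 g.py 382.6 -268.2 7 160.7
```

```text
green [ 275  210   82   78 4986] circle fit [ 382.4 -268.3   50.2   50.6] enclosing [ 382.3 -268.3]
height pct [13.4 14.5 15.5]
t 14.7 pos [ 383.2 -266.9   80.9] th 160.8 w 84.9 gf 0.0 F [-0.2  0.3  0.5] j6 -106
ROW [0.001, -0.003, 0.002] [-0.01, -0.15, 7.39] rows 1.5
```

```bash
python3 -m inch '[[0,0,0,0,-0.1,4,8.5],[0,0,0,0,-0.1,7,8.5],[0,0,0,0,-0.1,7.35,8.5],[0,0,0,0,-0.1,7.35,7],[0,0,0,0,-0.1,7.35,6]]'|sed -n 1,2p;  python3 -m inch '[[0,0,0,0,0,0,5.0],[0,0,0,0,0,0,4],[0,0,0,0,0,0,4],[0,0,0,0,0,0,4],[0,0,0,0,0,0,4]]'|sed -n '1,2p;4,6p'; python3 -m inch '[[0,0,0,0,0,-0.5,4],[0,0,0,0,0,-1.5,4],[0,0,0,0,0,-4,4],[0,0,0,0,0,-7,4],[0,0,0,0,0,-10,4]]'|sed -n '1,2p;4,6p'; python3 -m inch '[[0,0,0,0,0,0,4],[0,0,0,0,0,0,4],[0,0,0,0,0,0,4],[0,0,0,0,0,0,4],[0,0,0,0,0,0,4]]'|sed -n '1,2p;4,6p';python3 disc.py green 110 383 -268 60 w9;python3 g.py 547 -349 105 160.7
```

```text
time_s: 15.15
position: [384.2, -269.8, 9.6]
time_s: 15.65
position: [383.9, -269.9, 9.3]
wrist_force: [0.1, 1.0, 9.0]
gripper_width: 55.2
grip_force: 30.0
time_s: 16.15
position: [382.8, -269.2, 109.8]
wrist_force: [0.6, -1.0, -0.9]
gripper_width: 54.7
grip_force: 30.0
time_s: 16.65
position: [382.6, -269.0, 107.3]
wrist_force: [0.1, -0.9, -0.5]
gripper_width: 54.9
grip_force: 30.0
green [ 262  241  115  103 9209] circle fit [ 382.2 -268.9   51.3   51.9] enclosing [ 382.1 -268.9]
height pct [111.5 112.4 113.4]
t 16.7 pos [ 382.7 -269.   107.4] th 160.7 w 54.8 gf 30.0 F [ 0.3 -0.3  0.1] j6 -106
ROW [0.0, -0.002, 0.0] [-18.15, -2.12, 0.21] rows 3.7
```

```bash
cat > rim.py <<'E'
import sys
from h import *
c,cx,cy=sys.argv[1],float(sys.argv[2]),float(sys.argv[3])
k=camera_params('wrist');p,d=camera('wrist');T=np.array(k['T'])
v,u=np.nonzero((mask(p,c,90,40)>0)&(d>0));z=d[v,u]
P=np.c_[(u-k['cx'])/k['fx']*z,(v-k['cy'])/k['fy']*z,z]@T[:3,:3].T+T[:3,3]
P=P[(P[:,2]>37.8)&(P[:,2]<41)&(np.hypot(P[:,0]-cx,P[:,1]-cy)<55)][:,:2]
A=np.c_[2*P,np.ones(len(P))];s=np.linalg.lstsq(A,(P**2).sum(1),rcond=None)[0];print(len(P),P.min(0),P.max(0),s[:2],np.sqrt(s[2]+s[:2]@s[:2]))
E
python3 -m inch '[[0,0,0,-4,-0.5,0.1,4],[0,0,0,-8.5,-1,0.1,4],[0,0,0,-13,-1.5,0.1,4],[0,0,0,-16.5,-2,0.1,4],[0,0,0,-18.1,-2.1,0.2,4]]' >/dev/null;python3 -m inch '[[0,0,0,0,0,0,4],[0,0,0,0,0,0,4],[0,0,0,0,0,0,4],[0,0,0,0,0,0,4],[0,0,0,0,0,0,4]]'>/dev/null; python3 rim.py green 547 -349; python3 g.py 547 -349 46 160.7
```

```text
2059 [ 501.48420272 -390.82850066] [ 574.95749915 -304.68502493] [ 544.6236553  -347.61661029] 40.52696464028979
t 17.8 pos [ 546.6 -348.9  106.5] th 160.7 w 54.9 gf 30.0 F [ 0.4  0.8 -0.1] j6 -103
ROW [-0.0, 0.0, -0.0] [-0.04, 0.0, 6.05] rows 1.2
```

```bash
python3 -m inch '[[0,0,0,0.2,0.05,2.5,4],[0,0,0,0.2,0.05,4.5,4],[0,0,0,0.2,0.05,5.3,4],[0,0,0,0.2,0.05,5.7,4],[0,0,0,0.2,0.05,5.9,4]]'>/dev/null;python3 -m inch '[[0,0,0,0,0,0,4],[0,0,0,0,0,0,4],[0,0,0,0,0,0,4],[0,0,0,0,0,0,4],[0,0,0,0,0,0,4]]'|sed -n '2p;4,6p';python3 g.py 544.6 -347.6 45.5 160.7
```

```text
position: [545.4, -347.9, 47.4]
wrist_force: [0.7, -0.5, 0.2]
gripper_width: 54.9
grip_force: 30.0
t 18.8 pos [ 545.4 -347.9   47.4] th 160.7 w 54.9 gf 30.0 F [ 0.7 -0.5  0.2] j6 -103
ROW [-0.0, 0.0, 0.0] [0.09, 0.0, 0.19] rows 0.0
```

```bash
python3 -m inch '[[0,0,0,0,0,0.1,4],[0,0,0,0,0,0.2,4],[0,0,0,0,0,0.2,4],[0,0,0,0,0,0.2,4],[0,0,0,0,0,0.2,4]]'|sed -n '2p;4p';python3 -m inch '[[0,0,0,0,0,0,6],[0,0,0,0,0,0,7.5],[0,0,0,0,0,0,8],[0,0,0,0,0,0,8],[0,0,0,0,0,-1,8]]'|sed -n '2p;4,5p';python3 -m inch '[[0,0,0,0,0,-4,8.5],[0,0,0,0,0,-8,8.5],[0,0,0,0,0,-8,8.5],[0,0,0,0,0,-8,8.5],[0,0,0,0,0,-8,8.5]]'|sed -n '1,2p'; python3 disc.py green 52 545 -348 15 w10;python3 g.py 640 -153 120 116
```

```text
position: [545.4, -347.9, 45.4]
wrist_force: [-1.2, 0.3, 5.6]
position: [544.4, -347.3, 54.2]
wrist_force: [-0.6, 0.1, -0.1]
gripper_width: 80.1
time_s: 20.25
position: [544.7, -347.4, 134.4]
green [ 257  172  124  120 5532] circle fit [ 541.  -346.5   82.2   82.9] enclosing [ 541.  -346.5]
height pct [35.3 37.2 39.8]
green [ 281  201   77   73 4389] circle fit [ 543.5 -347.3   50.2   50.6] enclosing [ 543.5 -347.3]
height pct [49.4 50.5 51.5]
t 20.3 pos [ 544.5 -347.3  134. ] th 160.7 w 85.2 gf 0.0 F [ 0.2 -0.2 -0.1] j6 -103
ROW [-0.0, -0.002, 0.78] [-2.6, 21.5, 1.4] rows 5.2
```

Green plate placed (agar at 50.5 mm, 1 mm off centre). Now the red tube.

```bash
python3 -m inch '[[0,0,0.15,-0.5,4.2,0.2,8.5],[0,0,0.3,-1,8.5,0.5,8.5],[0,0,0.45,-1.6,13,0.9,8.5],[0,0,0.6,-2.1,17,1.2,8.5],[0,0,0.75,-2.6,21.5,1.4,8.5]]'|sed -n 2p; python3 -m inch '[[0,0,0,0,0,0,8.5],[0,0,0,0,0,0,8.5],[0,0,0,0,0,0,8.5],[0,0,0,0,0,0,8.5],[0,0,0,0,0,0,8.5]]'|sed -n 2p;python3 - <<'E'
from h import *
k=camera_params('wrist');p,d=camera('wrist');cv2.imwrite('pics/w11.png',p[:,:,::-1])
for m,s,ce in blobs(mask(p,'red'),100): print(s,np.round(ce,1),ray(k,ce,14).round(1))
E
python3 g.py 640 -153 3 116
```

```text
position: [640.4, -152.0, 119.3]
position: [640.4, -154.7, 121.1]
[308 142  34  23 704] [324.5 152.6] [[ 618.4 -104.8]]
[311 214  21  28 511] [321. 228.] [[ 641.3 -153.3]]
[303 281  31  27 571] [317.6 295.3] [[ 663.7 -201.2]]
t 21.4 pos [ 640.5 -154.6  121.2] th 117.7 w 85.0 gf 0.0 F [ 1.   0.4 -0.8] j6 -41
ROW [-0.0, 0.0, 0.03] [0.16, 0.03, 11.82] rows 2.4
```

```bash
python3 -m inch '[[0,0,0.044,0.1,0.1,5,6],[0,0,0.044,0.1,0.1,9.5,5],[0,0,0.044,0.1,0.1,11.75,4],[0,0,0.044,0.1,0.1,11.75,0],[0,0,0.044,0.1,0.1,11.75,0]]' |sed -n 2p; python3 -m inch '[[0,0,0,0,0,0,0],[0,0,0,0,0,0,0],[0,0,0,0,0,0,0],[0,0,0,0,0,0,0],[0,0,0,0,0,0,0]]';python3 -m inch '[[0,0,0,0,0,-4,0],[0,0,0,0,0,-8,0],[0,0,0,0,0,-11.6,0],[0,0,0,0,0,-11.6,0],[0,0,0,0,0,-11.6,0]]'|sed -n '2p;5,6p'; python3 g.py 634 51 120 103
```

```text
position: [641.2, -152.8, 3.5]
time_s: 22.35
position: [641.4, -152.2, 3.9]
eef_rot: [[-0.426, 0.905, 0.0], [0.905, 0.426, -0.0], [-0.0, 0.0, -1.0]]
wrist_force: [0.3, -0.3, 1.0]
gripper_width: 13.2
grip_force: 30.0
position: [641.7, -152.2, 120.4]
gripper_width: 13.1
grip_force: 30.0
t 22.9 pos [ 641.7 -152.2  120.4] th 115.2 w 13.1 gf 30.0 F [-0.1 -0.1 -0.7] j6 -39
ROW [0.001, 0.001, 0.213] [18.71, 7.97, 0.03] rows 4.1
```

```bash
python3 -m inch '[[0,0,0.05,4,1.7,0,0],[0,0,0.1,8.5,3.6,0,0],[0,0,0.15,13,5.5,0,0],[0,0,0.213,17,7.2,0,0],[0,0,0.213,18.7,8,0,0]]'|sed -n 2p; python3 -m inch '[[0,0,0,0,0,0,0],[0,0,0,0,0,0,0],[0,0,0,0,0,0,0],[0,0,0,0,0,0,0],[0,0,0,0,0,0,0]]'|sed -n 2p;python3 clip.py red 616 127 w12;python3 g.py 616 127 65 103
```

```text
position: [632.2, 54.3, 117.6]
position: [634.0, 49.9, 119.6]
strips 2094 zmed 7.9 rect(104x56?) ((614.0738525390625, 127.3248062133789), (55.859928131103516, 102.26734924316406), 13.016556739807129) mean [607.  152.2]
lips 1605 zmed 46.6 rect(104x56?) ((613.9619140625, 127.65725708007812), (36.12368392944336, 72.16922760009766), 12.744236946105957) mean [610.1 140.2]
t 23.9 pos [634.1  50.1 119.7] th 103.0 w 13.2 gf 30.0 F [-0.2 -0.2 -0.6] j6 -9
ROW [0.0, 0.0, -0.001] [7.9, -0.04, 5.47] rows 1.9
```

View pics/w12.png

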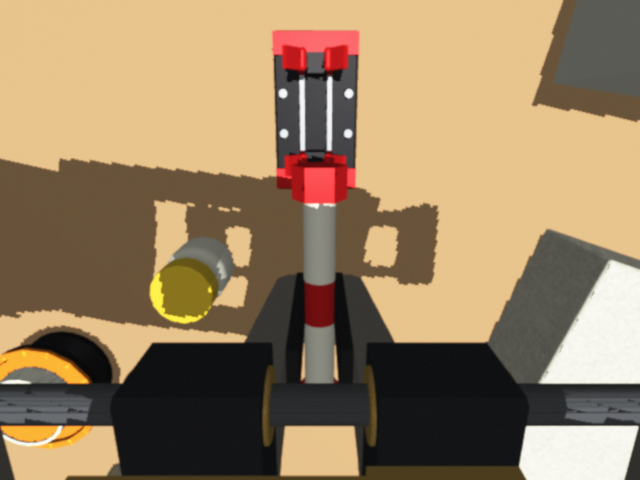

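The red clip is at the top (columns 273–359) with the tube in line at column 319. The fitted sizes agree, giving clip centre (614.0, 127.5), θ 102.9.

```bash
python3 -m inch '[[0,0,0,4,-0.2,2,0],[0,0,0,8,-0.2,5.5,0],[0,0,0,8,-0.2,5.5,0],[0,0,0,8,-0.2,5.5,0],[0,0,0,8,-0.2,5.5,0]]' >/dev/null;python3 -m inch '[[0,0,0,0,0,0,0],[0,0,0,0,0,0,0],[0,0,0,0,0,0,0],[0,0,0,0,0,0,0],[0,0,0,0,0,0,0]]' >/dev/null;  python3 g.py 614 127.5 27 102.9
```

```text
t 24.9 pos [614.1 128.4  64.8] th 103.0 w 13.3 gf 30.0 F [-0.1  0.3 -1.2] j6 -1
ROW [0.0, 0.0, 0.002] [-0.09, -0.03, 3.78] rows 0.8
```

```bash
python3 -m inch '[[0,0,0,-0.05,0,1,0],[0,0,0,-0.05,0,1.8,0],[0,0,0,-0.05,0,2.3,0],[0,0,0,-0.05,0,2.7,0],[0,0,0,-0.05,0,2.7,0]]' | sed -n '2p;4,6p';python3 -m inch '[[0,0,0,0,0,0.3,0],[0,0,0,0,0,0.6,0],[0,0,0,0,0,0.9,0],[0,0,0,0,0,1.1,0],[0,0,0,0,0,1.1,0]]' | sed -n '2p;4,6p'; python3 g.py 614 127.5 27 102.9
```

```text
position: [613.9, 128.1, 37.1]
wrist_force: [-0.5, 0.1, 0.4]
gripper_width: 12.9
grip_force: 30.0
position: [613.8, 128.1, 27.5]
wrist_force: [-5.9, -1.6, 15.2]
gripper_width: 13.0
grip_force: 30.0
t 25.9 pos [613.8 128.1  27.5] th 103.0 w 13.0 gf 30.0 F [-5.9 -1.6 15.2] j6 -1
ROW [-0.001, -0.0, 0.002] [-0.06, 0.0, 0.05] rows 0.0
```

```bash
python3 -m inch '[[0,0,0,0,0,0.1,0],[0,0,0,0,0,0.1,0],[0,0,0,0,0,0,3],[0,0,0,0,0,0,3],[0,0,0,0,0,0,3]]' | sed -n 4,5p; python3 -m inch '[[0,0,0,0,0,-2,3.5],[0,0,0,0,0,-5,3.5],[0,0,0,0,0,-10,4],[0,0,0,-8,0,-10,5],[0,0,0,-8,0,-10,8]]'|sed -n 1,2p
python3 -m inch '[[0,0,0,0,0,0,8],[0,0,0,0,0,0,8],[0,0,0,0,0,0,8],[0,0,0,0,0,0,8],[0,0,0,0,0,0,8]]'|sed -n 1,2p; python3 - <<'E'
from h import *
k=camera_params('wrist');p,d=camera('wrist');T=np.array(k['T']);cv2.imwrite('pics/w13.png',p[:,:,::-1])
v,u=np.nonzero((mask(p,'red',100,40)>0)&(d>0));z=d[v,u]
P=np.c_[(u-k['cx'])/k['fx']*z,(v-k['cy'])/k['fy']*z,z]@T[:3,:3].T+T[:3,3]
a=np.radians(102.9);q=P-[614,127.5,0];lx=q[:,0]*np.cos(a)+q[:,1]*np.sin(a);ly=-q[:,0]*np.sin(a)+q[:,1]*np.cos(a)
for lo,hi in((-64,-44),(-10,10),(44,64)):
    m=(lx>lo)&(lx<hi)&(abs(ly)<25)&(P[:,2]>15);print(lo,m.sum(),np.percentile(P[m,2],90) if m.any() else 0,lx[m].min(),lx[m].max(),ly[m].mean())
p,d=camera('top');cv2.imwrite('pics/top1.png',p[:,:,::-1])
a=cv2.imread('pics/w13.png')[0:320,180:460];b=cv2.imread('pics/top1.png')[130:330,120:520];c=np.zeros((320,680,3),np.uint8);c[:,:280]=a;c[:200,280:]=b;cv2.imwrite('pics/fin.png',c)
E
```

```text
wrist_force: [-0.5, -0.1, 0.5]
gripper_width: 29.7
time_s: 26.9
position: [633.7, 48.9, 128.3]
time_s: 27.4
position: [631.9, 51.0, 126.4]
-64 745 44.508532699726146 -59.7913053571294 -45.52650154061224 -0.5965040892633012
-10 703 41.605818903783856 -9.850824059633801 9.89383455284612 -0.2684700364890363
44 1063 44.56091950471576 46.01912460466849 60.038875162680384 -0.2546538914989111
```

View pics/fin.png

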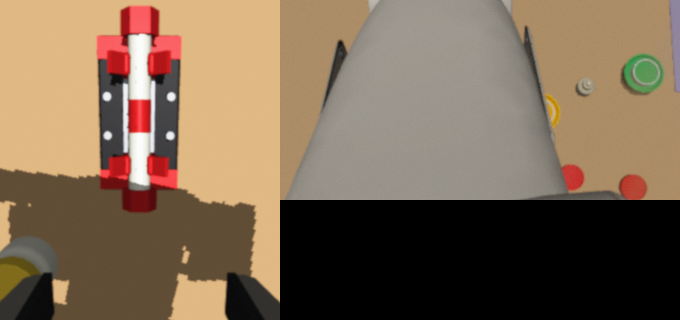

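The red tube is seated in its clip (column 140, axis about 34.6 mm high). The green plate is centred in its stand at (643,73), and the jar and fitting are standing. Handing in.

```bash
python3 -c "
from workcell import workorder
print(workorder.hand_in())"
```

```text
the job is handed in; nothing more can be done
None
```

The job is handed in: by the camera checks, both plates sit flat in the stands of their colour, both tubes are snapped home in their clips, and the jar and fitting are still standing; hand-in gave no verdict.

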